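# Set out a jeweller's bench for the next ring

### The job

Set out the bench for the next ring: put the brass doming block on top of the dark steel bench block, centred and squared up with it; stand the blue-lidded tin in front of the steel block (on the robot's side), straight out from the middle of that side with about 30 mm of clear bench between them, and stack the red-lidded tin squarely on top of the blue one. Stand the ring cone upright behind the bur stand (on the side away from the robot), straight out from the middle of that long side, again with about 30 mm of clear bench between. Leave the yellow-lidded tin and the green tape roll where they are, and let go of everything so that it all stands at rest.

Things in the scene. Friction and masses are not known exactly. Their poses are not given: they have to be found in the camera images.
- block: Dark steel bench block, a flat square plate 90 x 90 x 22 high, fixed to the bench. Origin at the centre of its underside, z up; its own -x side is its front, facing the robot, turned by at most 13 degrees. It and the bur stand may change sides, left or right.
- bur_stand: Dark wooden bur stand, a fixed block 40 (its x) x 80 (its y) x 30 high, with eight thin burs standing in it to a height of 56. Origin at the centre of its underside, z up; its own +x long side is its back, away from the robot, turned by at most 13 degrees.
- doming_block: Brass doming block, a loose 40 x 40 x 40 cube with dark round hollows on its top and sides (drawn on, its faces are flat to the touch), about 0.5 kg. Origin at the centre of its underside, axes along its edges, z up. Starts on the bench among the other loose things.
- tin_blue: Round stone tin with a blue lid on an aluminium base, loose, diameter 44, height 24, flat lid, about 60 g. Origin at the centre of its underside, z up. Starts on the bench.
- tin_red: Round stone tin with a red lid on an aluminium base, loose, diameter 44, height 24, flat lid, about 60 g. Origin at the centre of its underside, z up. Starts on the bench.
- ring_cone: Ring cone, loose: a round medium-brown wooden foot, diameter 44 and 16 high (grip it by the foot), with a pale wooden cone on it, 24 wide at the bottom, carrying a gold ring; 60 high in all, about 100 g. Origin at the centre of its underside, z up. Starts on the bench.
- tin_yellow: Round stone tin with a yellow lid on an aluminium base, loose, diameter 44, height 24, flat lid, about 60 g. Origin at the centre of its underside, z up. To be left where it is.
- tape_roll: Green tape roll standing on its flat side, loose, outer diameter 50, hole 28, height 35, about 60 g. Origin at the centre of its underside, z up. To be left where it is.

How it is judged:
By the outcome, as a careful person would: the job done as asked, in the order asked, and still so for the second after the job is handed in, with the robot touching nothing.
It also fails if it takes over 99 s, if anything falls off the work surface, if the arm or the gripper's body presses on something with over 40 N, if the wrist force passes 120 N, or if a joint passes its speed limit or range.

### The arm

A 7-joint arm with a two-finger parallel gripper is mounted at the origin on the work surface. World frame = base frame: x ahead of the robot, y to its left, z up, the work surface at z = 0. Lengths are in m, angles in rad, forces in N, time in s.
With the tool pointing down it reaches from about 0.425 to 0.875 m from the base axis. Payload 8.4 kg.
Tool frame: the origin (TCP) lies on the centre line of the jaws, within the pads' length; the fingertips stand 8 mm ahead of it and the grasp point (between the pads) lies 11 mm behind it; z points along the fingers, y is the line along which they close (so a half turn about z gives the same grasp; the last joint's range is limited). The gripper opens to 87 mm and grips with 3 to 60 N. Pads are 19 mm wide; open, the fingers measure 117 mm over their backs; the gripper's body (75 mm by 190 mm) begins 51 mm behind the grasp point.
Start: joints at [1.16, 0.333, 0.04, 1.465, -0.013, 1.343, -0.059], TCP at [0.199, -0.619, 0.231] pointing down, gripper open.
Joint ranges: [-2.58, 2.58], [-0.38, 2.09], [-1.3, 1.39], [0.25, 2.4], [-1.5, 4.64], [0.08, 2.09], [-2.65, 2.65]. Speed limits (rad/s): [2.22, 2.22, 2.79, 2.79, 3.14, 3.14, 3.14].

### API

Orientations are given as a 3x3 rotation matrix whose columns are the frame's x, y, z axes.
In Python, from plant import robot gives the robot as it stands.
- The arm moves only by the tool servo_tool, never from a script. Its argument "commands" is a list of rows, each an object of numbers: "dx", "dy", "dz": the shift along the tool's x, y, z in normalised numbers (1 is 0.5 m); "wx", "wy", "wz": the turn, a rotation vector about the tool's x, y, z in fractions of the full range, 1 being 45 degrees; "claw": the finger opening in m, from 0 to 0.087. A call has 1 to 20 rows; each row is the pose to reach, as a shift and turn from the pose commanded when the call began, along the tool's axes at that moment; what a row does not reach only later rows make up. A row lasts 1/12 s, in which the tool goes at most 41.7 mm and 7.16 degrees, less where a joint would pass 70% of its speed; a pose out of reach is approached as far as the arm can. No shift or turn number may pass 1 either way. A call with a gripper value outside its range is refused whole. The fingers move at their own pace and stop on an object; the grip force is fixed at half the most. Time passes only in rows, so rows that repeat a pose let the fingers close. It gives the time, the measured TCP pose, the force, the opening and the grip force at its end, in the units of the state.
- robot.get_state(): the state, without advancing time (a new reading comes with each control period).
- robot.snapshot(name): name is "scene" or "top"; returns a dict with "color" (400x640x3 uint8, red, green, blue), "vfov" (degrees; the focal length in pixels is half the picture's height over the tangent of half this angle, whatever the lens; pixels are square), "cx", "cy" (the principal point, pixels), "k1" (the pictures are not rectified: a ray, as slopes to the right and down, at radius r is drawn at 1 + k1 r^2 times it, then the intrinsics apply), "cam_to_world" (4x4, takes a point from camera to world coordinates). Camera axes: x right, y down, z forward; pixel columns grow to the right and rows downward; lengths in m; the calibration is good to about 2 mm. A picture is of the moment at which its call begins. There is no depth.
- robot.close_job(): hands the job in; it is judged then, once.
Trained networks look in the newest picture that a camera, given by its name, has taken for a name from the list of things; names that differ only in an ending like _2 or _b are one class to them, and where a whole thing is asked for, a point or a joint stands for the part that bears it (a point fixed in the world has none). Each returns a list of dicts, best first, with "p" (0 to 1); they miss things now and then, are a little off and sometimes report something else, mostly with a low value. They report only what shows in the picture. A call takes as long as a camera call.
- robot.look_for(camera, thing): "centre" ([column, row] in pixels, amid what is visible of it).
The state is a dict: "clock": time; "joint_positions": joint angles; "qvel": joint speeds; "tau": joint torques, N m; "eef_pos": TCP position; "ee_rot": TCP orientation; "contact_force": force on the tool from outside, world axes, zero at the start; "torque": the same for the moment, N m; "width": finger opening in m; "grip_force": force on a finger pad.
Only numpy, scipy, OpenCV 4.12 (cv2) and the standard library are available. Lean on these libraries where they do the work, as an engineer would, in place of code of your own. Each camera call takes 0.05 s, during which the arm holds its last target. There are 200 camera calls.

## Working session

There is one attempt and no reset: what is moved stays moved. The work goes in short steps, Python scripts to look and compute and a tool call to move; the robot and the scene stay as the last step left them, time stands still between calls to the robot, and variables do not carry over. Pictures are saved under pics/ and viewed, at most 14 in all, crops included, and the job is handed in when it is done.

Besides the shell and the picture viewer there is one more tool, called after "Call:" in YAML: its name, and indented under it one key for each argument. servo_tool: Moves the arm, as the interface text tells. Its arguments: {"type":"object","properties":{"commands":{"type":"array"}},"required":["commands"]}

```bash
mkdir -p pics; cat > h.py <<'E'
import numpy as np, cv2
from plant import robot
def snap(cam,fn=None):
    s=robot.snapshot(cam)
    if fn: cv2.imwrite('pics/'+fn,s['color'][:,:,::-1])
    return s
def K(s):
    f=200/np.tan(np.radians(s['vfov'])/2); return np.array([[f,0,s['cx']],[0,f,s['cy']],[0,0,1.]]),np.array([s['k1'],0,0,0.])
def p2w(s,uv,z):
    k,d=K(s); n=cv2.undistortPoints(np.array(uv,float).reshape(-1,1,2),k,d).reshape(-1,2)
    T=np.array(s['cam_to_world']); r=np.c_[n,np.ones(len(n))]@T[:3,:3].T; o=T[:3,3]
    return o+r*((z-o[2])/r[:,2])[:,None]
def w2p(s,P):
    k,d=K(s); T=np.linalg.inv(np.array(s['cam_to_world']))
    return cv2.projectPoints(np.array(P,float).reshape(-1,1,3),cv2.Rodrigues(T[:3,:3])[0],T[:3,3],k,d)[0].reshape(-1,2)
E
python3 - <<'E'
from h import *
np.set_printoptions(precision=4,suppress=True)
for c in ['scene','top']:
    s=snap(c,c+'0.png'); print(c,s['vfov'],s['k1'],np.array(s['cam_to_world']))
    H={'block':.022,'bur_stand':.03,'doming_block':.04,'tin_blue':.024,'tin_red':.024,'ring_cone':.03,'tin_yellow':.024,'tape_roll':.035}
    for n,h in H.items():
        r=robot.look_for(c,n)[:2]; print(n,[(np.round(q['centre']),round(q['p'],2),p2w(s,q['centre'],h)[0][:2]) for q in r])
st=robot.get_state();print(st['eef_pos'],st['ee_rot'],st['width'],st['clock'])
E
```

```text
scene 44.84352172126088 0.015503025804721819 [[ 0.5272  0.4616 -0.7134  1.3005]
 [ 0.8497 -0.2845  0.4439 -0.4597]
 [ 0.002  -0.8402 -0.5422  0.6428]
 [ 0.      0.      0.      1.    ]]
block [(array([356., 201.]), 0.92, array([0.5436, 0.101 ]))]
bur_stand [(array([275., 238.]), 0.77, array([ 0.5779, -0.126 ]))]
doming_block []
tin_blue [(array([402., 169.]), 0.74, array([0.4851, 0.2887]))]
tin_red [(array([438., 196.]), 0.69, array([0.6282, 0.2798])), (array([439., 175.]), 0.2, array([0.5583, 0.3473]))]
ring_cone [(array([222., 288.]), 0.84, array([ 0.6581, -0.2738]))]
tin_yellow [(array([439., 173.]), 0.75, array([0.5513, 0.3522]))]
tape_roll [(array([172., 240.]), 0.77, array([ 0.482 , -0.3078]))]
top 44.90875137257503 -0.0046809278453170304 [[ 0.082  -0.9733  0.2144  0.3038]
 [-0.9966 -0.0816  0.0108  0.0076]
 [ 0.007  -0.2145 -0.9767  1.1549]
 [ 0.      0.      0.      1.    ]]
block [(array([280., 202.]), 0.61, array([0.533 , 0.0918]))]
bur_stand [(array([367., 200.]), 0.72, array([ 0.5558, -0.1155]))]
doming_block [(array([458., 217.]), 0.74, array([ 0.5285, -0.3293]))]
tin_blue [(array([192., 216.]), 0.69, array([0.483 , 0.2962]))]
tin_red [(array([205., 167.]), 0.56, array([0.6038, 0.2794]))]
ring_cone [(array([431., 174.]), 0.78, array([ 0.6319, -0.2646]))]
tin_yellow [(array([169., 189.]), 0.6, array([0.5432, 0.3584])), (array([450., 243.]), 0.38, array([ 0.4698, -0.3171]))]
tape_roll [(array([453., 240.]), 0.6, array([ 0.4738, -0.319 ]))]
[ 0.1994 -0.6186  0.2305] [[ 0.9518  0.3067 -0.    ]
 [ 0.3067 -0.9518  0.0001]
 [-0.     -0.0001 -1.    ]] 0.0872855643217484 0.9
```

View pics/top0.png

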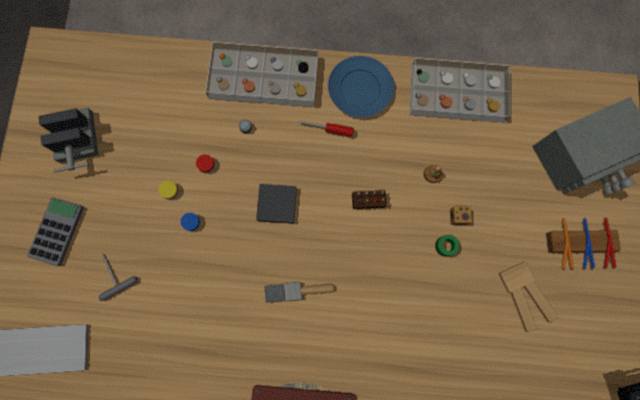

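View pics/scene0.png

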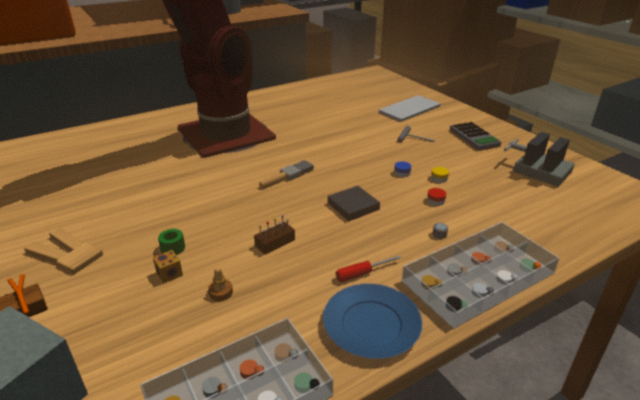

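```bash
python3 - <<'E'
import cv2,numpy as np
t=cv2.imread('pics/top0.png');s=cv2.imread('pics/scene0.png')
def c(im,x,y,w,h,k): return cv2.resize(im[y:y+h,x:x+w],(w*k,h*k),interpolation=cv2.INTER_CUBIC)
a=np.hstack([c(t,250,175,50,50,6),c(t,345,180,50,50,6)]); 
b=np.hstack([c(t,415,155,60,60,5),c(t,430,200,60,60,5)]);
cv2.imwrite('pics/crop1.png',np.vstack([a,b])) 
a=np.hstack([c(s,320,180,70,50,5),c(s,245,210,60,50,5)]); b=np.hstack([c(s,145,220,100,90,4),c(s,385,150,62,90,4)])
cv2.imwrite('pics/crop2.png',np.vstack([a,b[:,:650] if b.shape[1]>=650 else np.pad(b,((0,0),(0,650-b.shape[1]),(0,0)))]))
E
```

```text
(no output)
```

View pics/crop1.png

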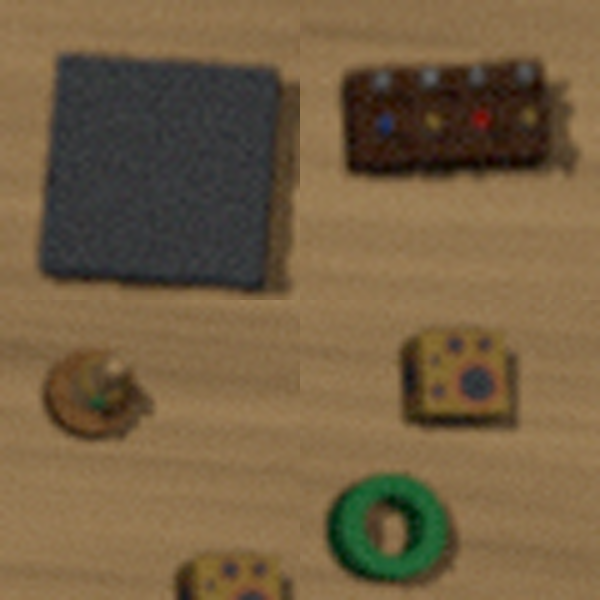

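View pics/crop2.png

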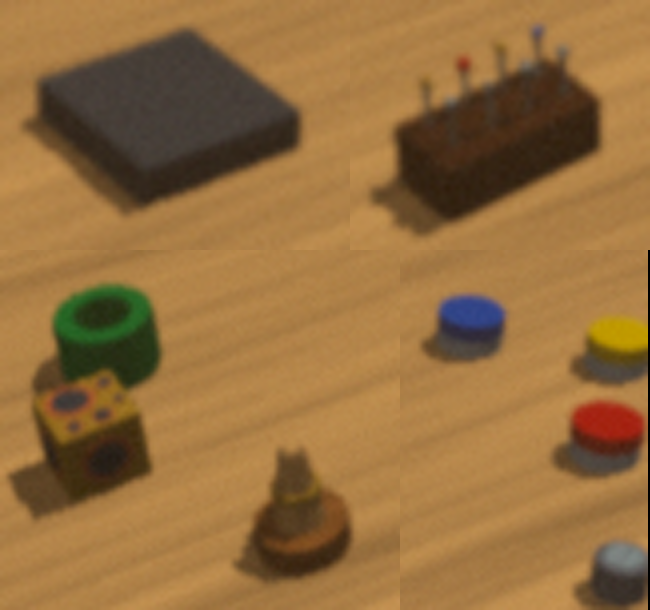

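```bash
cat > fit.py <<'E'
from h import *
from scipy.optimize import minimize
def box(x,y,a,L,W,H,z0=0):
    c,s=np.cos(a),np.sin(a)
    return [(x+c*u-s*v,y+s*u+c*v,z) for u in(-L/2,L/2) for v in(-W/2,W/2) for z in(z0,z0+H)]
def cyl(x,y,a,D,_,H,z0=0):
    t=np.linspace(0,2*np.pi,40,False)
    return [(x+D/2*np.cos(q),y+D/2*np.sin(q),z) for q in t for z in(z0,z0+H)]
S=8
def fit(shots,shape,dims,p0,maskf,z0=0,yaw=True):
    data=[]
    for s in shots:
        P=w2p(s,shape(p0[0],p0[1],0,*dims,z0)); lo=np.floor(P.min(0)-9).astype(int); hi=np.ceil(P.max(0)+9).astype(int)
        lo=np.maximum(lo,0); im=s['color'][lo[1]:hi[1],lo[0]:hi[0]]
        im=cv2.resize(im,None,fx=S,fy=S,interpolation=cv2.INTER_CUBIC)
        m=maskf(im,cv2.cvtColor(im,cv2.COLOR_RGB2HSV).astype(int)).astype(np.uint8)
        m=cv2.morphologyEx(m,cv2.MORPH_CLOSE,np.ones((33,33)))
        n,l,st,_=cv2.connectedComponentsWithStats(m); m=(l==1+np.argmax(st[1:,4])).astype(np.uint8)
        data.append((s,lo,m))
    def cost(p,full=False):
        o=[]
        for s,lo,m in data:
            P=(w2p(s,shape(p[0],p[1],p[2]*10 if yaw else 0,*dims,z0))-lo+.5)*S-.5
            h=cv2.convexHull(P.astype(np.float32)); r=np.zeros_like(m)
            cv2.fillConvexPoly(r,np.round(h*16).astype(np.int32),1,shift=4)
            o.append(np.sum(r&m)/np.sum(r|m))
        return o if full else -sum(o)
    p0=np.array(p0,float); p0[2]/=10
    for d in(.01,.003):
        r=minimize(cost,p0,method='Nelder-Mead',options=dict(initial_simplex=np.vstack([p0,p0+np.eye(3)*d*np.array([1,1,2])]),xatol=1e-5,fatol=1e-5)); p0=r.x
    return np.round([r.x[0],r.x[1],np.degrees(r.x[2]*10)],4),np.round(cost(r.x,True),3)
V=lambda i,h:h[...,2]
M=dict(block=lambda i,h:(h[...,1]<95)&(h[...,2]<100),
 bur=lambda i,h:(h[...,2]<62),
 dome=lambda i,h:i.astype(int)[...,2]*1<0,
 blue=lambda i,h:(abs(h[...,0]-113)<12)&(h[...,1]>130),
 red=lambda i,h:((h[...,0]<6)|(h[...,0]>172))&(h[...,1]>180)&(h[...,2]>60),
 yellow=lambda i,h:(abs(h[...,0]-27)<5)&(h[...,1]>190),
 green=lambda i,h:(abs(h[...,0]-68)<15)&(h[...,1]>110))
E
python3 - <<'E'
from fit import *
t=snap('top');s=snap('scene')
for nm,sh,d,p0,z0,yw in [('block',box,(.09,.09,.022),(.535,.095,0.),0,True),('bur',box,(.04,.08,.03),(.56,-.12,0.),0,True),
  ('blue',cyl,(.044,0,.01),(.484,.293,0),.014,False),('red',cyl,(.044,0,.01),(.61,.28,0),.014,False),('yellow',cyl,(.044,0,.01),(.545,.355,0),.014,False),('green',cyl,(.05,0,.035),(.477,-.315,0),0,False)]:
    for q in ([t],[s],[t,s]): print(nm,*fit(q,sh,d,p0,M[nm],z0,yw))
# doming clicks
L=lambda pts,x0,y0,k:[(x0+(a+.5)/k-.5,y0+(b+.5)/k-.5) for a,b in pts]
print('dome top',p2w(t,L([(118,30),(208,33),(206,113),(117,110)],430,200,5),.04)[:,:2].round(4))
print('dome scn',p2w(s,L([(35,155),(112,120),(138,160),(62,195)],145,220,4),.04)[:,:2].round(4))
print('dome scn bot',p2w(s,L([(75,250),(150,215)],145,220,4),.0)[:,:2].round(4))
# print wood/shadow/object colours
for n,p in dict(wood=(440,190),conefoot=(427,177),coneft2=(425,172)).items(): print(n,t['color'][p[1],p[0]],cv2.cvtColor(t['color'],cv2.COLOR_RGB2HSV)[p[1],p[0]])
# cone foot ellipse clicks: top view foot outline, scene foot top outline
print('cone top: left,bottom,upper',p2w(t,L([(43,390),(90,437),(85,348)],415,155-60,5),.016)[:,:2].round(4))
print('cone scn foot top: left,right,bottom',p2w(s,L([(257,275),(350,275),(300,312),(305,240)],145,220,4),.016)[:,:2].round(4))
E
```

```text
block [0.5331 0.1005 0.56  ] [0.955]
block [ 0.5126  0.1135 -9.1706] [0.676]
block [0.532  0.1004 0.8368] [0.955 0.64 ]
bur [ 0.5583 -0.1211 10.5879] [0.84]
bur [ 0.5589 -0.1157 22.2114] [0.39]
bur [ 0.5583 -0.1205 10.8624] [0.84 0.38]
blue [0.4719 0.3001 6.6186] [0.837]
blue [0.4552 0.3134 7.4089] [0.471]
blue [0.4698 0.3013 4.6758] [0.836 0.456]
red [ 0.6173  0.2831 -8.0084] [0.831]
red [ 0.6066  0.2941 -5.0289] [0.611]
red [ 0.6158  0.2847 -7.1137] [0.83  0.597]
yellow [0.5424 0.3621 1.57  ] [0.717]
yellow [  0.5355   0.372  -19.9393] [0.665]
yellow [ 0.5423  0.3647 -5.4621] [0.717 0.654]
green [ 0.4647 -0.3102  4.3316] [0.648]
green [ 0.4165 -0.2985 49.3004] [0.312]
green [ 0.4624 -0.308   5.4866] [0.648 0.227]
dome top [[ 0.5558 -0.3171]
 [ 0.5579 -0.3595]
 [ 0.5196 -0.359 ]
 [ 0.5175 -0.3173]]
dome scn [[ 0.5248 -0.357 ]
 [ 0.5182 -0.318 ]
 [ 0.5542 -0.3166]
 [ 0.56   -0.3544]]
dome scn bot [[ 0.5534 -0.3534]
 [ 0.5481 -0.3151]]
wood [140 112  74] [ 17 120 140]
conefoot [108  75  45] [ 14 149 108]
coneft2 [99 67 39] [ 14 155  99]
cone top: left,bottom,upper [[ 0.6374 -0.2493]
 [ 0.6157 -0.2729]
 [ 0.6605 -0.2692]]
cone scn foot top: left,right,bottom [[ 0.6325 -0.2901]
 [ 0.6549 -0.2538]
 [ 0.6652 -0.2822]
 [ 0.622  -0.2626]]
```

```bash
python3 - <<'E'
from fit import *
t=snap('top');s=snap('scene')
hs=cv2.cvtColor(s['color'],cv2.COLOR_RGB2HSV);ht=cv2.cvtColor(t['color'],cv2.COLOR_RGB2HSV)
for n,p in dict(blocktop=(355,197),blocksideL=(333,207),side2=(365,213),shadow=(340,216),burtop=(270,236),burside=(280,242),burend=(254,245),bursh=(247,249),blue=(402,166),blueside=(402,170),red=(437,193),redside=(437,198),green=(178,246),greenin=(171,236),foottop=(226,292),footside=(228,297),wood=(400,250)).items(): print('s',n,hs[p[1],p[0]])
for n,p in dict(block=(278,203),sh=(297,205),bur=(375,200),bur2=(365,207),bursh=(438-300+300-0,200),blue=(190,222),red=(205,163),green=(437,240),green2=(450,236)).items(): print('t',n,ht[p[1],p[0]])
def ov(sh,k,x,y,w,h):
    im=cv2.resize(sh['color'][y:y+h,x:x+w],None,fx=k,fy=k,interpolation=cv2.INTER_CUBIC)[:,:,::-1].copy()
    for f,a in [(box,(.5331,.1005,.01,.09,.09,.022)),(box,(.5583,-.1211,.185,.04,.08,.03)),(box,(.538,-.338,-.04,.04,.04,.04)),(cyl,(.638,-.271,0,.044,0,.016)),(cyl,(.4719,.3001,0,.044,0,.024)),(cyl,(.6173,.2831,0,.044,0,.024))]:
        P=(w2p(sh,f(*a))-[x,y]+.5)*k-.5
        for z in(0,1): cv2.polylines(im,[cv2.convexHull(P[z::2].astype(np.float32)).astype(int)],True,((0,0,255),(255,255,0))[z],1)
    return im
a=ov(t,5,250,170,60,60);b=ov(t,5,345,170,60,60);c=ov(s,5,320,175,80,60);d=ov(s,5,240,205,80,60)
cv2.imwrite('pics/ov1.png',np.vstack([np.pad(np.hstack([a,b]),((0,0),(0,200),(0,0))),np.hstack([c,d])]))
E
```

```text
s blocktop [14 60 72]
s blocksideL [ 16 132  62]
s side2 [ 13 125  55]
s shadow [ 16 151  96]
s burtop [ 14 167  64]
s burside [ 15 180  51]
s burend [ 16 153 105]
s bursh [ 16 149 168]
s blue [114 167 134]
s blueside [125  86  65]
s red [  4 230 164]
s redside [  7 207  95]
s green [ 42 149  48]
s greenin [ 39 164  45]
s foottop [ 15 191 115]
s footside [ 17 169  74]
s wood [ 17 145 187]
t block [120  21  62]
t sh [ 17 137  84]
t bur [  0 209 116]
t bur2 [  9 197  22]
t bursh [ 17 114 147]
t blue [108 181 127]
t red [  0 209 139]
t green [ 34 115  60]
t green2 [ 68 180  95]
```

View pics/ov1.png

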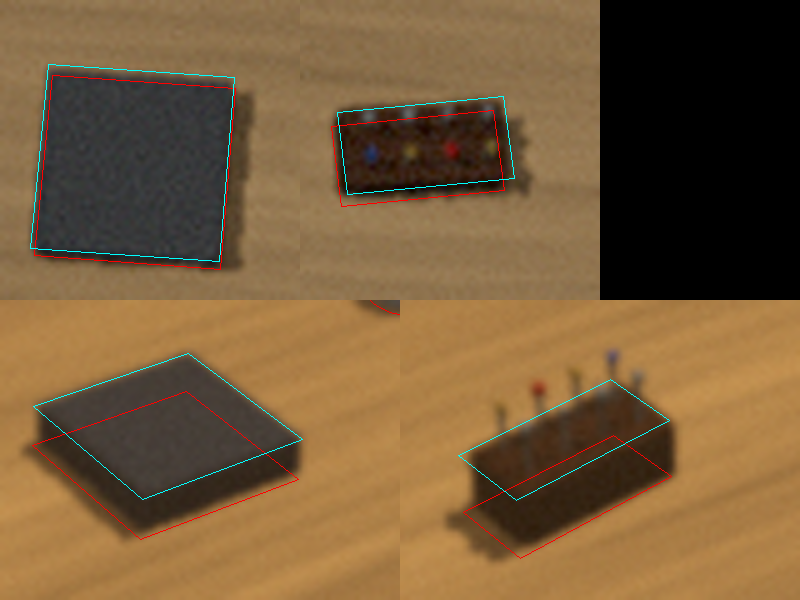

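```bash
cat >> fit.py <<'E'
I=lambda i:i.astype(int)
M.update(block=lambda i,h:h[...,2]<78, bur=lambda i,h:h[...,2]<72,
 blue=lambda i,h:I(i)[...,2]-I(i)[...,0]>0, red=lambda i,h:(h[...,1]>180)&((h[...,0]<11)|(h[...,0]>172)),
 yellow=lambda i,h:(h[...,0]>19)&(h[...,1]>180)&(h[...,2]>60)&(h[...,0]<40),
 green=lambda i,h:(h[...,0]>30)&(h[...,0]<90)&(h[...,1]>80),
 foot=lambda i,h:(h[...,1]>100)&(h[...,2]<122))
E
sed -i "s/        n,l,st/        m=cv2.morphologyEx(m,cv2.MORPH_OPEN,np.ones((41,41)))\n        n,l,st/" fit.py
cat > tab.py <<'E'
from fit import *
O={'block':(box,(.09,.09,.022),(.535,.1,0.),0,True),'bur':(box,(.04,.08,.03),(.56,-.12,0.1),0,True),
  'blue':(cyl,(.044,0,.01),(.478,.298,0),.014,False),'red':(cyl,(.044,0,.01),(.612,.283,0),.014,False),'yellow':(cyl,(.044,0,.01),(.545,.358,0),.014,False),'green':(cyl,(.05,0,.035),(.475,-.315,0),0,False)}
def go(names,t,s,p0=None):
    for nm in names:
        sh,d,p,z0,yw=O[nm]
        for q in ([t],[s],[t,s]): print(nm,*fit(q,sh,d,p0 or p,M[nm],z0,yw))
def ov(sh,k,x,y,w,h,items):
    im=cv2.resize(sh['color'][y:y+h,x:x+w],None,fx=k,fy=k,interpolation=cv2.INTER_CUBIC)[:,:,::-1].copy()
    for f,a in items:
        P=(w2p(sh,f(*a))-[x,y]+.5)*k-.5
        for z in(0,1): cv2.polylines(im,[cv2.convexHull(P[z::2].astype(np.float32)).astype(int)],True,((0,0,255),(255,255,0))[z],1)
    return im
E
python3 - <<'E'
from tab import *
t=snap('top');s=snap('scene')
go(O,t,s)
E
```

```text
block [0.5325 0.0992 0.8455] [0.954]
block [0.5275 0.1035 0.3444] [0.86]
block [0.531  0.0993 0.6914] [0.953 0.852]
bur [ 0.5586 -0.121  10.5434] [0.893]
bur [ 0.5582 -0.1167 18.8597] [0.769]
bur [ 0.5584 -0.1211 10.752 ] [0.892 0.754]
blue [0.4703 0.3006 3.3451] [0.957]
blue [0.4686 0.302  0.4864] [0.845]
blue [0.47   0.3008 4.0857] [0.955 0.83 ]
red [0.6167 0.2843 3.0088] [0.817]
red [0.6121 0.288  3.9266] [0.855]
red [ 0.6154  0.2858 -2.4809] [0.813 0.845]
yellow [ 0.545   0.3643 -2.4297] [0.775]
yellow [0.5393 0.3676 0.2944] [0.905]
yellow [ 0.5411  0.3666 -3.2065] [0.75  0.891]
green [ 0.4638 -0.3102  0.3225] [0.77]
green [ 0.4571 -0.3054  7.8794] [0.785]
green [ 0.4632 -0.3089  1.3022] [0.762 0.766]
```

The rows are not in the units I measure in: shifts go in shares of 0.5 m and turns go in shares of 45 degrees. I convert before sending: 17.9 degrees is 0.3978.

Call:
servo_tool:
  commands:
    - {"dz": 0,"wz": 0.1556}
    - {"dz": 0,"wz": 0.3111}
    - {"dz": 0,"wz": 0.3978}
    - {"dz": 0,"wz": 0.3978}

```text
$.commands[0]: bad value
```

```bash
python3 - <<'E'
from tab import *
t=snap('top');s=snap('scene')
it=[(box,(.5584,-.119,.15,.04,.08,.03))]
a=ov(t,8,345,180,48,40,it);b=ov(s,8,245,212,50,42,it)
a2=ov(t,8,345,180,48,40,[]);b2=ov(s,8,245,212,50,42,[])
im=np.vstack([np.hstack([a,a2])[:, :768],np.hstack([b,b2])[:,:768]]) if 0 else None
r1=np.hstack([a,a2]);r2=np.hstack([b,b2]);w=max(r1.shape[1],r2.shape[1])
im=np.vstack([np.pad(r,((0,0),(0,w-r.shape[1]),(0,0))) for r in(r1,r2)]);im=np.clip(im.astype(float)*1.6,0,255).astype(np.uint8)
print(im.shape);cv2.imwrite('pics/bur.png',im[:600])
E
```

```text
(656, 800, 3)
```

View pics/bur.png

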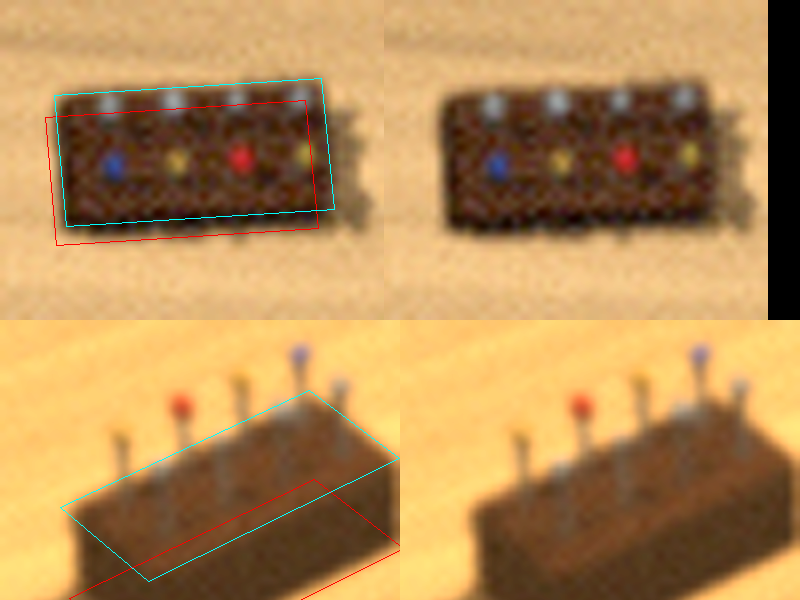

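Converted, 17.9 degrees is 0.3978.

Call:
servo_tool:
  commands:
    - {"dx": 0,"dy": 0,"dz": 0,"wx": 0,"wy": 0,"wz": 0.1556,"claw": 0.087}
    - {"dx": 0,"dy": 0,"dz": 0,"wx": 0,"wy": 0,"wz": 0.3111,"claw": 0.087}
    - {"dx": 0,"dy": 0,"dz": 0,"wx": 0,"wy": 0,"wz": 0.3978,"claw": 0.087}
    - {"dx": 0,"dy": 0,"dz": 0,"wx": 0,"wy": 0,"wz": 0.3978,"claw": 0.087}

```text
clock: 1.63
eef_pos: [0.1994, -0.6186, 0.2305]
ee_rot: [[1.0, -0.004, -0.0], [-0.004, -1.0, -0.0], [-0.0, 0.0, -1.0]]
contact_force: [-0.2, 0.6, 0.5]
width: 0.0867
grip_force: 0.0
```

```bash
python3 - <<'E'
from tab import *
from scipy.optimize import least_squares
t=snap('top');s=snap('scene')
L=lambda pts,x0,y0,k:np.array([(x0+(a+.5)/k-.5,y0+(b+.5)/k-.5) for a,b in pts])
# order: front-left?, corners in unit coords (u=±x, v=±y, z)
S=L([(76,180),(312,76),(393,137),(162,257)],245,212,8)
print(p2w(s,S,.03)[:,:2].round(4))
T=L([(56,97),(321,82),(64,234),(330,226)],345,180,8)
print(p2w(t,T[:2],.03)[:,:2].round(4),p2w(t,T[2:],.0)[:,:2].round(4))
def res(p,fs=1,ft=1):
    c,sn=np.cos(p[2]),np.sin(p[2])
    W=lambda u,v,z:(p[0]+c*u*.02-sn*v*.04,p[1]+sn*u*.02+c*v*.04,z)
    a=w2p(s,[W(-1,-1,.03),W(-1,1,.03),W(1,1,.03),W(1,-1,.03)])-S
    b=w2p(t,[W(1,1,.03),W(1,-1,.03)])-T[:2]
    c2=(w2p(t,[W(-1,1,0),W(-1,-1,0)])-T[2:])
    return np.r_[fs*a.ravel(),ft*b.ravel(),ft*c2.ravel()]
for f in[(1,0),(0,1),(1,1)]:
    r=least_squares(res,[.557,-.12,.15],args=f);print(r.x[:2].round(4),np.degrees(r.x[2]).round(2),r.fun.round(1))
E
```

```text
[[ 0.5438 -0.1567]
 [ 0.5351 -0.083 ]
 [ 0.5706 -0.0777]
 [ 0.5843 -0.1518]]
[[ 0.5717 -0.0769]
 [ 0.5829 -0.1556]] [[ 0.5364 -0.0843]
 [ 0.5456 -0.1649]]
[ 0.5582 -0.1171] 9.69 [-1.1  0.9  0.1 -1.1  1.6 -0.4 -0.5  0.3 -0.   0.  -0.  -0.  -0.   0.
 -0.  -0. ]
[ 0.5592 -0.1204] 8.39 [-0.   0.  -0.  -0.   0.   0.  -0.   0.   0.5 -0.5  0.7 -0.7 -0.3  1.1
 -0.8  0.1]
[ 0.5591 -0.1187] 8.94 [-1.7  1.2 -0.2 -0.6  1.1  0.2 -1.3  0.7 -0.3 -0.4 -0.2 -0.9 -0.9  1.3
 -1.5 -0.1]
```

Converted, 0.339 m is 0.678, -0.28 m is -0.56, -5 degrees is -0.1111.

Call:
servo_tool:
  commands:
    - {"dx": 0.678,"dy": -0.56,"dz": 0.16,"wx": 0,"wy": 0,"wz": -0.1111,"claw": 0.087}
    - {"dx": 0.678,"dy": -0.56,"dz": 0.16,"wx": 0,"wy": 0,"wz": -0.1111,"claw": 0.087}
    - {"dx": 0.678,"dy": -0.56,"dz": 0.16,"wx": 0,"wy": 0,"wz": -0.1111,"claw": 0.087}
    - {"dx": 0.678,"dy": -0.56,"dz": 0.16,"wx": 0,"wy": 0,"wz": -0.1111,"claw": 0.087}
    - {"dx": 0.678,"dy": -0.56,"dz": 0.16,"wx": 0,"wy": 0,"wz": -0.1111,"claw": 0.087}
    - {"dx": 0.678,"dy": -0.56,"dz": 0.16,"wx": 0,"wy": 0,"wz": -0.1111,"claw": 0.087}
    - {"dx": 0.678,"dy": -0.56,"dz": 0.16,"wx": 0,"wy": 0,"wz": -0.1111,"claw": 0.087}
    - {"dx": 0.678,"dy": -0.56,"dz": 0.16,"wx": 0,"wy": 0,"wz": -0.1111,"claw": 0.087}
    - {"dx": 0.678,"dy": -0.56,"dz": 0.16,"wx": 0,"wy": 0,"wz": -0.1111,"claw": 0.087}
    - {"dx": 0.678,"dy": -0.56,"dz": 0.16,"wx": 0,"wy": 0,"wz": -0.1111,"claw": 0.087}
    - {"dx": 0.678,"dy": -0.56,"dz": 0.16,"wx": 0,"wy": 0,"wz": -0.1111,"claw": 0.087}
    - {"dx": 0.678,"dy": -0.56,"dz": 0.16,"wx": 0,"wy": 0,"wz": -0.1111,"claw": 0.087}
    - {"dx": 0.678,"dy": -0.56,"dz": 0.16,"wx": 0,"wy": 0,"wz": -0.1111,"claw": 0.087}
    - {"dx": 0.678,"dy": -0.56,"dz": 0.16,"wx": 0,"wy": 0,"wz": -0.1111,"claw": 0.087}
    - {"dx": 0.678,"dy": -0.56,"dz": 0.16,"wx": 0,"wy": 0,"wz": -0.1111,"claw": 0.087}
    - {"dx": 0.678,"dy": -0.56,"dz": 0.16,"wx": 0,"wy": 0,"wz": -0.1111,"claw": 0.087}

```text
clock: 3.07
eef_pos: [0.5376, -0.3404, 0.1509]
ee_rot: [[0.996, 0.085, 0.0], [0.085, -0.996, -0.001], [0.0, 0.001, -1.0]]
contact_force: [-0.6, -0.1, 0.4]
width: 0.0868
grip_force: 0.0
```

Converted, 0.135 m is 0.27, -0.003 m is -0.006.

Call:
servo_tool:
  commands:
    - {"dx": 0.002,"dy": -0.006,"dz": 0.08,"wx": 0,"wy": 0,"wz": 0,"claw": 0.087}
    - {"dx": 0.002,"dy": -0.006,"dz": 0.16,"wx": 0,"wy": 0,"wz": 0,"claw": 0.087}
    - {"dx": 0.002,"dy": -0.006,"dz": 0.22,"wx": 0,"wy": 0,"wz": 0,"claw": 0.087}
    - {"dx": 0.002,"dy": -0.006,"dz": 0.26,"wx": 0,"wy": 0,"wz": 0,"claw": 0.087}
    - {"dx": 0.002,"dy": -0.006,"dz": 0.27,"wx": 0,"wy": 0,"wz": 0,"claw": 0.087}
    - {"dx": 0.002,"dy": -0.006,"dz": 0.27,"wx": 0,"wy": 0,"wz": 0,"claw": 0.07}
    - {"dx": 0.002,"dy": -0.006,"dz": 0.27,"wx": 0,"wy": 0,"wz": 0,"claw": 0.055}
    - {"dx": 0.002,"dy": -0.006,"dz": 0.27,"wx": 0,"wy": 0,"wz": 0,"claw": 0.048}
    - {"dx": 0.002,"dy": -0.006,"dz": 0.27,"wx": 0,"wy": 0,"wz": 0,"claw": 0.044}
    - {"dx": 0.002,"dy": -0.006,"dz": 0.27,"wx": 0,"wy": 0,"wz": 0,"claw": 0.041}
    - {"dx": 0.002,"dy": -0.006,"dz": 0.27,"wx": 0,"wy": 0,"wz": 0,"claw": 0.03}
    - {"dx": 0.002,"dy": -0.006,"dz": 0.27,"wx": 0,"wy": 0,"wz": 0,"claw": 0.03}
    - {"dx": 0.002,"dy": -0.006,"dz": 0.27,"wx": 0,"wy": 0,"wz": 0,"claw": 0.03}

```text
clock: 4.15
eef_pos: [0.5395, -0.3359, 0.0159]
ee_rot: [[0.996, 0.087, 0.0], [0.087, -0.996, -0.0], [0.0, 0.0, -1.0]]
contact_force: [1.4, -1.4, 1.2]
width: 0.0416
grip_force: 1.1
```

Call:
servo_tool:
  commands:
    - {"dx": 0,"dy": 0,"dz": 0,"wx": 0,"wy": 0,"wz": 0,"claw": 0.02}
    - {"dx": 0,"dy": 0,"dz": 0,"wx": 0,"wy": 0,"wz": 0,"claw": 0.02}
    - {"dx": 0,"dy": 0,"dz": 0,"wx": 0,"wy": 0,"wz": 0,"claw": 0.02}
    - {"dx": 0,"dy": 0,"dz": 0,"wx": 0,"wy": 0,"wz": 0,"claw": 0.02}

```text
clock: 4.48
eef_pos: [0.5395, -0.3361, 0.0159]
ee_rot: [[0.996, 0.086, 0.0], [0.086, -0.996, -0.0], [0.0, 0.0, -1.0]]
contact_force: [-0.4, -2.3, 2.6]
width: 0.0398
grip_force: 30.0
```

Converted, -0.4355 m is -0.871, -0.12 m is -0.24, 4.2 degrees is 0.0933.

Call:
servo_tool:
  commands:
    - {"dx": 0,"dy": 0,"dz": -0.04,"wx": 0,"wy": 0,"wz": 0,"claw": 0.02}
    - {"dx": 0,"dy": 0,"dz": -0.1,"wx": 0,"wy": 0,"wz": 0,"claw": 0.02}
    - {"dx": 0,"dy": 0,"dz": -0.18,"wx": 0,"wy": 0,"wz": 0,"claw": 0.02}
    - {"dx": 0,"dy": 0,"dz": -0.24,"wx": 0,"wy": 0,"wz": 0,"claw": 0.02}
    - {"dx": 0.004,"dy": -0.06,"dz": -0.24,"wx": 0,"wy": 0,"wz": 0,"claw": 0.02}
    - {"dx": 0.01,"dy": -0.14,"dz": -0.24,"wx": 0,"wy": 0,"wz": 0.0222,"claw": 0.02}
    - {"dx": 0.014,"dy": -0.22,"dz": -0.24,"wx": 0,"wy": 0,"wz": 0.0444,"claw": 0.02}
    - {"dx": 0.02,"dy": -0.3,"dz": -0.24,"wx": 0,"wy": 0,"wz": 0.0667,"claw": 0.02}
    - {"dx": 0.026,"dy": -0.38,"dz": -0.24,"wx": 0,"wy": 0,"wz": 0.0889,"claw": 0.02}
    - {"dx": 0.032,"dy": -0.46,"dz": -0.24,"wx": 0,"wy": 0,"wz": 0.0933,"claw": 0.02}
    - {"dx": 0.036,"dy": -0.54,"dz": -0.24,"wx": 0,"wy": 0,"wz": 0.0933,"claw": 0.02}
    - {"dx": 0.042,"dy": -0.62,"dz": -0.24,"wx": 0,"wy": 0,"wz": 0.0933,"claw": 0.02}
    - {"dx": 0.048,"dy": -0.7,"dz": -0.24,"wx": 0,"wy": 0,"wz": 0.0933,"claw": 0.02}
    - {"dx": 0.052,"dy": -0.78,"dz": -0.24,"wx": 0,"wy": 0,"wz": 0.0933,"claw": 0.02}
    - {"dx": 0.056,"dy": -0.84,"dz": -0.24,"wx": 0,"wy": 0,"wz": 0.0933,"claw": 0.02}
    - {"dx": 0.0592,"dy": -0.871,"dz": -0.24,"wx": 0,"wy": 0,"wz": 0.0933,"claw": 0.02}
    - {"dx": 0.0592,"dy": -0.871,"dz": -0.24,"wx": 0,"wy": 0,"wz": 0.0933,"claw": 0.02}
    - {"dx": 0.0592,"dy": -0.871,"dz": -0.24,"wx": 0,"wy": 0,"wz": 0.0933,"claw": 0.02}
    - {"dx": 0.0592,"dy": -0.871,"dz": -0.24,"wx": 0,"wy": 0,"wz": 0.0933,"claw": 0.02}

```text
clock: 6.07
eef_pos: [0.5305, 0.0996, 0.1348]
ee_rot: [[1.0, 0.013, -0.002], [0.013, -1.0, -0.001], [-0.002, 0.001, -1.0]]
contact_force: [0.6, 0.2, -5.1]
width: 0.0399
grip_force: 30.0
```

Converted, 0.096 m is 0.192, -0.001 m is -0.002.

Call:
servo_tool:
  commands:
    - {"dx": 0.002,"dy": -0.002,"dz": 0.06,"wx": 0,"wy": 0,"wz": 0,"claw": 0.02}
    - {"dx": 0.002,"dy": -0.002,"dz": 0.12,"wx": 0,"wy": 0,"wz": 0,"claw": 0.02}
    - {"dx": 0.002,"dy": -0.002,"dz": 0.16,"wx": 0,"wy": 0,"wz": 0,"claw": 0.02}
    - {"dx": 0.002,"dy": -0.002,"dz": 0.18,"wx": 0,"wy": 0,"wz": 0,"claw": 0.02}
    - {"dx": 0.002,"dy": -0.002,"dz": 0.188,"wx": 0,"wy": 0,"wz": 0,"claw": 0.02}
    - {"dx": 0.002,"dy": -0.002,"dz": 0.192,"wx": 0,"wy": 0,"wz": 0,"claw": 0.02}
    - {"dx": 0.002,"dy": -0.002,"dz": 0.192,"wx": 0,"wy": 0,"wz": 0,"claw": 0.02}
    - {"dx": 0.002,"dy": -0.002,"dz": 0.192,"wx": 0,"wy": 0,"wz": 0,"claw": 0.02}

```text
clock: 6.73
eef_pos: [0.5331, 0.1017, 0.0408]
ee_rot: [[1.0, 0.013, 0.002], [0.013, -1.0, 0.0], [0.002, -0.0, -1.0]]
contact_force: [-0.1, 0.0, -3.5]
width: 0.0397
grip_force: 30.0
```

Converted, 0.002 m is 0.004, -0.001 m is -0.002.

Call:
servo_tool:
  commands:
    - {"dx": -0.002,"dy": 0.002,"dz": 0.004,"wx": 0,"wy": 0,"wz": 0,"claw": 0.02}
    - {"dx": -0.002,"dy": 0.002,"dz": 0.004,"wx": 0,"wy": 0,"wz": 0,"claw": 0.02}
    - {"dx": -0.002,"dy": 0.002,"dz": 0.004,"wx": 0,"wy": 0,"wz": 0,"claw": 0.02}

```text
clock: 6.98
eef_pos: [0.5313, 0.1006, 0.038]
ee_rot: [[1.0, 0.013, 0.001], [0.013, -1.0, -0.0], [0.001, 0.0, -1.0]]
contact_force: [0.0, -0.6, -4.9]
width: 0.0396
grip_force: 30.0
```

Converted, 0.0015 m is 0.003, 0.001 m is 0.002.

Call:
servo_tool:
  commands:
    - {"dx": 0,"dy": 0,"dz": 0.002,"wx": 0,"wy": 0,"wz": 0,"claw": 0.02}
    - {"dx": 0,"dy": 0,"dz": 0.003,"wx": 0,"wy": 0,"wz": 0,"claw": 0.02}
    - {"dx": 0,"dy": 0,"dz": 0.003,"wx": 0,"wy": 0,"wz": 0,"claw": 0.02}
    - {"dx": 0,"dy": 0,"dz": 0.003,"wx": 0,"wy": 0,"wz": 0,"claw": 0.02}

```text
clock: 7.32
eef_pos: [0.5314, 0.1006, 0.0378]
ee_rot: [[1.0, 0.013, 0.001], [0.013, -1.0, -0.001], [0.001, 0.001, -1.0]]
contact_force: [-7.5, -2.4, 13.0]
width: 0.04
grip_force: 30.0
```

In contact with the block. Release, rise and move aside toward the blue tin.

Converted, -0.2 m is -0.4, -0.04 m is -0.08.

Call:
servo_tool:
  commands:
    - {"dx": 0,"dy": 0,"dz": 0,"wx": 0,"wy": 0,"wz": 0,"claw": 0.042}
    - {"dx": 0,"dy": 0,"dz": 0,"wx": 0,"wy": 0,"wz": 0,"claw": 0.06}
    - {"dx": 0,"dy": 0,"dz": 0,"wx": 0,"wy": 0,"wz": 0,"claw": 0.08}
    - {"dx": 0,"dy": 0,"dz": 0,"wx": 0,"wy": 0,"wz": 0,"claw": 0.087}
    - {"dx": 0,"dy": 0,"dz": 0,"wx": 0,"wy": 0,"wz": 0,"claw": 0.087}
    - {"dx": 0,"dy": 0,"dz": -0.06,"wx": 0,"wy": 0,"wz": 0,"claw": 0.087}
    - {"dx": 0,"dy": 0,"dz": -0.14,"wx": 0,"wy": 0,"wz": 0,"claw": 0.087}
    - {"dx": 0,"dy": 0,"dz": -0.2,"wx": 0,"wy": 0,"wz": 0,"claw": 0.087}
    - {"dx": -0.02,"dy": -0.08,"dz": -0.2,"wx": 0,"wy": 0,"wz": 0,"claw": 0.087}
    - {"dx": -0.04,"dy": -0.16,"dz": -0.2,"wx": 0,"wy": 0,"wz": 0,"claw": 0.087}
    - {"dx": -0.06,"dy": -0.24,"dz": -0.2,"wx": 0,"wy": 0,"wz": 0,"claw": 0.087}
    - {"dx": -0.08,"dy": -0.32,"dz": -0.2,"wx": 0,"wy": 0,"wz": 0,"claw": 0.087}
    - {"dx": -0.124,"dy": -0.4,"dz": -0.2,"wx": 0,"wy": 0,"wz": 0,"claw": 0.087}
    - {"dx": -0.124,"dy": -0.4,"dz": -0.2,"wx": 0,"wy": 0,"wz": 0,"claw": 0.087}
    - {"dx": -0.124,"dy": -0.4,"dz": -0.2,"wx": 0,"wy": 0,"wz": 0,"claw": 0.087}

```text
clock: 8.57
eef_pos: [0.4643, 0.3033, 0.1362]
ee_rot: [[1.0, 0.02, -0.001], [0.02, -1.0, 0.001], [-0.001, -0.001, -1.0]]
contact_force: [0.4, 0.1, -0.5]
width: 0.0868
grip_force: 0.0
```

```bash
python3 - <<'E'
from tab import *
t=snap('top','t1.png');s=snap('scene')
it=[(box,(.5315,.1005,.012,.09,.09,.022)),(box,(.5315,.1005,.012,.04,.04,.04,.022))]
a=ov(t,6,250,170,66,60,it);b=ov(s,6,315,165,66,60,it)
a2=ov(t,6,250,170,66,60,[]);b2=ov(s,6,315,165,66,60,[])
im=np.vstack([np.hstack([a,a2]),np.hstack([b,b2])])[:, :800];im=cv2.resize(im,None,fx=.83,fy=.83)
cv2.imwrite('pics/dome1.png',np.clip(im*1.6,0,255).astype(np.uint8))
for n in ['tin_blue','tin_red']:
    print(n,[(q['centre'],q['p']) for q in robot.look_for('top',n)[:1]])
E
```

```text
tin_blue []
tin_red [([205.2, 166.0], 0.81)]
```

View pics/dome1.png

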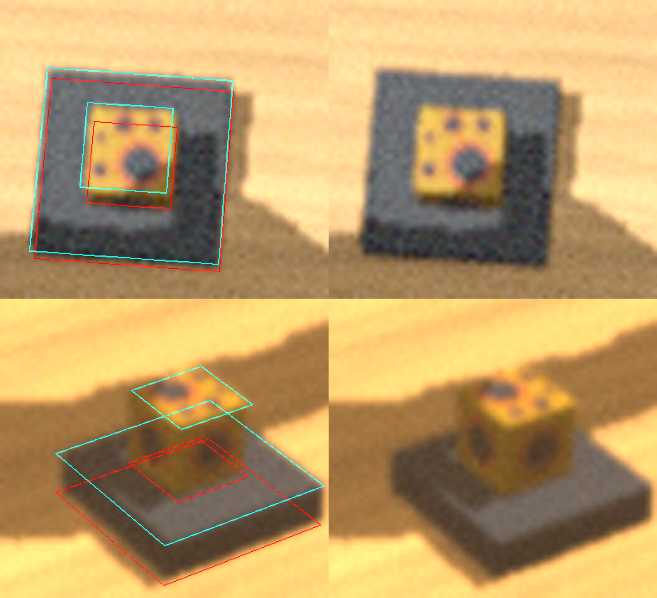

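```bash
python3 - <<'E'
from tab import *
t=snap('top');s=snap('scene')
for th in (100,120,140):
    m=lambda i,h:(h[...,1]>th)
    # restrict to block region by blanking outside of block top
    tt=dict(t);c=t['color'].copy();poly=w2p(t,box(.5315,.1005,.012,.078,.078,.0,.022)[::2]);msk=np.zeros(c.shape[:2],np.uint8);cv2.fillConvexPoly(msk,cv2.convexHull(poly.astype(np.float32)).astype(np.int32),1)
    c[msk==0]=60;tt['color']=c
    print('dome',th,*fit([tt],box,(.04,.04,.04),(.53,.1,.0),m,.022,True))
h=cv2.cvtColor(t['color'],cv2.COLOR_RGB2HSV)
for th in(75,85):
  m=lambda i,h:(h[...,1]<th)
  def mm(i,h):
    a=(h[...,1]<th)|0
    return a
  # block mask: low sat OR inside dome
  tt=dict(t);c=t['color'].copy();poly=w2p(t,box(.5315,.1005,.012,.046,.046,.04,.022));msk=np.zeros(c.shape[:2],np.uint8);cv2.fillConvexPoly(msk,cv2.convexHull(poly.astype(np.float32)).astype(np.int32),1)
  c[msk==1]=60;tt['color']=c
  print('block',th,*fit([tt],box,(.09,.09,.022),(.53,.1,.01),mm,0,True))
E
```

```text
dome 100 [0.5318 0.0989 1.1573] [0.681]
dome 120 [0.532  0.099  4.8042] [0.593]
dome 140 [0.5327 0.099  7.8277] [0.515]
block 75 [0.5334 0.1004 2.4386] [0.934]
block 85 [0.5335 0.1006 1.614 ] [0.95]
```

Call:
servo_tool:
  commands:
    - {"dx": 0.006,"dy": -0.002,"dz": 0.08,"wx": 0,"wy": 0,"wz": 0,"claw": 0.087}
    - {"dx": 0.006,"dy": -0.002,"dz": 0.16,"wx": 0,"wy": 0,"wz": 0,"claw": 0.087}
    - {"dx": 0.006,"dy": -0.002,"dz": 0.22,"wx": 0,"wy": 0,"wz": 0,"claw": 0.087}
    - {"dx": 0.006,"dy": -0.002,"dz": 0.24,"wx": 0,"wy": 0,"wz": 0,"claw": 0.087}
    - {"dx": 0.006,"dy": -0.002,"dz": 0.246,"wx": 0,"wy": 0,"wz": 0,"claw": 0.07}
    - {"dx": 0.006,"dy": -0.002,"dz": 0.246,"wx": 0,"wy": 0,"wz": 0,"claw": 0.06}
    - {"dx": 0.006,"dy": -0.002,"dz": 0.246,"wx": 0,"wy": 0,"wz": 0,"claw": 0.053}
    - {"dx": 0.006,"dy": -0.002,"dz": 0.246,"wx": 0,"wy": 0,"wz": 0,"claw": 0.049}
    - {"dx": 0.006,"dy": -0.002,"dz": 0.246,"wx": 0,"wy": 0,"wz": 0,"claw": 0.047}
    - {"dx": 0.006,"dy": -0.002,"dz": 0.246,"wx": 0,"wy": 0,"wz": 0,"claw": 0.045}
    - {"dx": 0.006,"dy": -0.002,"dz": 0.246,"wx": 0,"wy": 0,"wz": 0,"claw": 0.043}
    - {"dx": 0.006,"dy": -0.002,"dz": 0.246,"wx": 0,"wy": 0,"wz": 0,"claw": 0.03}
    - {"dx": 0.006,"dy": -0.002,"dz": 0.246,"wx": 0,"wy": 0,"wz": 0,"claw": 0.03}
    - {"dx": 0.006,"dy": -0.002,"dz": 0.246,"wx": 0,"wy": 0,"wz": 0,"claw": 0.03}
    - {"dx": 0.006,"dy": -0.002,"dz": 0.246,"wx": 0,"wy": 0,"wz": 0,"claw": 0.03}
    - {"dx": 0.006,"dy": -0.002,"dz": 0.246,"wx": 0,"wy": 0,"wz": 0,"claw": 0.03}

```text
clock: 10.2
eef_pos: [0.4697, 0.301, 0.0135]
ee_rot: [[1.0, 0.013, 0.0], [0.013, -1.0, 0.0], [0.0, -0.0, -1.0]]
contact_force: [-0.6, -0.8, 5.3]
width: 0.0431
grip_force: 30.0
```

Converted, 0.2025 m is 0.405, 0.19 m is 0.38.

Call:
servo_tool:
  commands:
    - {"dx": 0,"dy": 0,"dz": -0.04,"wx": 0,"wy": 0,"wz": 0,"claw": 0.03}
    - {"dx": 0,"dy": 0,"dz": -0.1,"wx": 0,"wy": 0,"wz": 0,"claw": 0.03}
    - {"dx": -0.02,"dy": 0.04,"dz": -0.14,"wx": 0,"wy": 0,"wz": 0,"claw": 0.03}
    - {"dx": -0.04,"dy": 0.12,"dz": -0.14,"wx": 0,"wy": 0,"wz": 0,"claw": 0.03}
    - {"dx": -0.06,"dy": 0.2,"dz": -0.14,"wx": 0,"wy": 0,"wz": 0,"claw": 0.03}
    - {"dx": -0.0746,"dy": 0.28,"dz": -0.14,"wx": 0,"wy": 0,"wz": 0,"claw": 0.03}
    - {"dx": -0.0746,"dy": 0.34,"dz": -0.14,"wx": 0,"wy": 0,"wz": 0,"claw": 0.03}
    - {"dx": -0.0746,"dy": 0.38,"dz": -0.14,"wx": 0,"wy": 0,"wz": 0,"claw": 0.03}
    - {"dx": -0.0746,"dy": 0.405,"dz": -0.14,"wx": 0,"wy": 0,"wz": 0,"claw": 0.03}
    - {"dx": -0.0746,"dy": 0.405,"dz": -0.1,"wx": 0,"wy": 0,"wz": 0,"claw": 0.03}
    - {"dx": -0.0746,"dy": 0.405,"dz": -0.06,"wx": 0,"wy": 0,"wz": 0,"claw": 0.03}
    - {"dx": -0.0746,"dy": 0.405,"dz": -0.03,"wx": 0,"wy": 0,"wz": 0,"claw": 0.03}
    - {"dx": -0.0746,"dy": 0.405,"dz": -0.012,"wx": 0,"wy": 0,"wz": 0,"claw": 0.03}
    - {"dx": -0.0746,"dy": 0.405,"dz": -0.004,"wx": 0,"wy": 0,"wz": 0,"claw": 0.03}
    - {"dx": -0.0746,"dy": 0.405,"dz": 0,"wx": 0,"wy": 0,"wz": 0,"claw": 0.03}
    - {"dx": -0.0746,"dy": 0.405,"dz": 0,"wx": 0,"wy": 0,"wz": 0,"claw": 0.03}
    - {"dx": -0.0746,"dy": 0.405,"dz": 0,"wx": 0,"wy": 0,"wz": 0,"claw": 0.03}

```text
clock: 11.62
eef_pos: [0.4353, 0.0981, 0.0137]
ee_rot: [[1.0, 0.014, 0.001], [0.014, -1.0, 0.0], [0.001, -0.0, -1.0]]
contact_force: [0.3, 0.3, -0.0]
width: 0.0432
grip_force: 30.0
```

Release, rise and go to the red tin (0.6155, 0.285).

Converted, -0.185 m is -0.37, 0.183 m is 0.366.

Call:
servo_tool:
  commands:
    - {"dx": 0,"dy": 0,"dz": 0.001,"wx": 0,"wy": 0,"wz": 0,"claw": 0.045}
    - {"dx": 0,"dy": 0,"dz": 0.001,"wx": 0,"wy": 0,"wz": 0,"claw": 0.055}
    - {"dx": 0,"dy": 0,"dz": 0.001,"wx": 0,"wy": 0,"wz": 0,"claw": 0.07}
    - {"dx": 0,"dy": 0,"dz": 0.001,"wx": 0,"wy": 0,"wz": 0,"claw": 0.087}
    - {"dx": 0,"dy": 0,"dz": 0.001,"wx": 0,"wy": 0,"wz": 0,"claw": 0.087}
    - {"dx": 0,"dy": 0,"dz": -0.06,"wx": 0,"wy": 0,"wz": 0,"claw": 0.087}
    - {"dx": 0,"dy": 0,"dz": -0.14,"wx": 0,"wy": 0,"wz": 0,"claw": 0.087}
    - {"dx": 0,"dy": 0,"dz": -0.22,"wx": 0,"wy": 0,"wz": 0,"claw": 0.087}
    - {"dx": 0.04,"dy": -0.06,"dz": -0.26,"wx": 0,"wy": 0,"wz": 0,"claw": 0.087}
    - {"dx": 0.1,"dy": -0.12,"dz": -0.26,"wx": 0,"wy": 0,"wz": 0,"claw": 0.087}
    - {"dx": 0.16,"dy": -0.18,"dz": -0.26,"wx": 0,"wy": 0,"wz": 0,"claw": 0.087}
    - {"dx": 0.22,"dy": -0.24,"dz": -0.26,"wx": 0,"wy": 0,"wz": 0,"claw": 0.087}
    - {"dx": 0.28,"dy": -0.3,"dz": -0.26,"wx": 0,"wy": 0,"wz": 0,"claw": 0.087}
    - {"dx": 0.366,"dy": -0.37,"dz": -0.26,"wx": 0,"wy": 0,"wz": 0,"claw": 0.087}
    - {"dx": 0.366,"dy": -0.37,"dz": -0.26,"wx": 0,"wy": 0,"wz": 0,"claw": 0.087}
    - {"dx": 0.366,"dy": -0.37,"dz": -0.26,"wx": 0,"wy": 0,"wz": 0,"claw": 0.087}
    - {"dx": 0.366,"dy": -0.37,"dz": -0.26,"wx": 0,"wy": 0,"wz": 0,"claw": 0.087}

```text
clock: 13.03
eef_pos: [0.6151, 0.2859, 0.142]
ee_rot: [[1.0, 0.014, -0.002], [0.014, -1.0, 0.0], [-0.002, -0.0, -1.0]]
contact_force: [-0.5, 0.6, 0.2]
width: 0.087
grip_force: 0.0
```

```bash
python3 - <<'E'
from tab import *
t=snap('top','t2.png');s=snap('scene','s2.png')
go(['blue'],t,s,(.435,.098,0))
go(['yellow'],t,s)
print(robot.get_state()['eef_pos'])
E
```

```text
blue [0.435 0.098 0.   ] [0.]
blue [0.4361 0.0975 8.4548] [0.898]
blue [0.4361 0.0975 8.4548] [0.    0.898]Traceback (most recent call last):
  File "<stdin>", line 4, in <module>
  File "tab.py", line 7, in go
    for q in ([t],[s],[t,s]): print(nm,*fit(q,sh,d,p0 or p,M[nm],z0,yw))
                                        ~~~^^^^^^^^^^^^^^^^^^^^^^^^^^^^
  File "fit.py", line 19, in fit
    n,l,st,_=cv2.connectedComponentsWithStats(m); m=(l==1+np.argmax(st[1:,4])).astype(np.uint8)
                                                          ~~~~~~~~~^^^^^^^^^^
    return _wrapfunc(a, 'argmax', axis=axis, out=out, **kwds)
    return bound(*args, **kwds)
ValueError: attempt to get argmax of an empty sequence
```

View pics/t2.png

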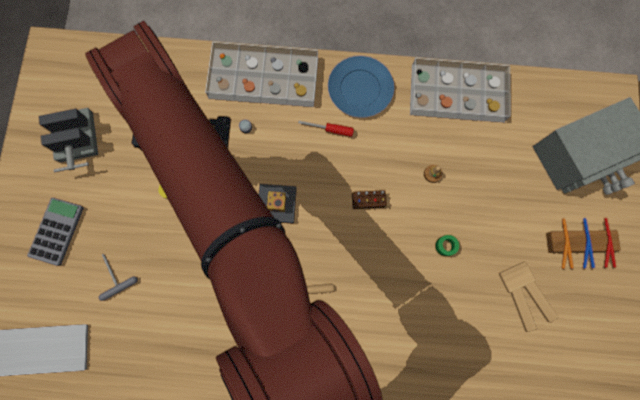

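Converted, 0.1285 m is 0.257, 0.125 m is 0.25.

Call:
servo_tool:
  commands:
    - {"dx": 0,"dy": 0,"dz": 0.08,"wx": 0,"wy": 0,"wz": 0,"claw": 0.087}
    - {"dx": 0,"dy": 0,"dz": 0.16,"wx": 0,"wy": 0,"wz": 0,"claw": 0.087}
    - {"dx": 0,"dy": 0,"dz": 0.22,"wx": 0,"wy": 0,"wz": 0,"claw": 0.087}
    - {"dx": 0,"dy": 0,"dz": 0.25,"wx": 0,"wy": 0,"wz": 0,"claw": 0.087}
    - {"dx": 0,"dy": 0,"dz": 0.257,"wx": 0,"wy": 0,"wz": 0,"claw": 0.07}
    - {"dx": 0,"dy": 0,"dz": 0.257,"wx": 0,"wy": 0,"wz": 0,"claw": 0.06}
    - {"dx": 0,"dy": 0,"dz": 0.257,"wx": 0,"wy": 0,"wz": 0,"claw": 0.053}
    - {"dx": 0,"dy": 0,"dz": 0.257,"wx": 0,"wy": 0,"wz": 0,"claw": 0.049}
    - {"dx": 0,"dy": 0,"dz": 0.257,"wx": 0,"wy": 0,"wz": 0,"claw": 0.047}
    - {"dx": 0,"dy": 0,"dz": 0.257,"wx": 0,"wy": 0,"wz": 0,"claw": 0.045}
    - {"dx": 0,"dy": 0,"dz": 0.257,"wx": 0,"wy": 0,"wz": 0,"claw": 0.043}
    - {"dx": 0,"dy": 0,"dz": 0.257,"wx": 0,"wy": 0,"wz": 0,"claw": 0.03}
    - {"dx": 0,"dy": 0,"dz": 0.257,"wx": 0,"wy": 0,"wz": 0,"claw": 0.03}
    - {"dx": 0,"dy": 0,"dz": 0.257,"wx": 0,"wy": 0,"wz": 0,"claw": 0.03}
    - {"dx": 0,"dy": 0,"dz": 0.257,"wx": 0,"wy": 0,"wz": 0,"claw": 0.03}
    - {"dx": 0,"dy": 0,"dz": 0.257,"wx": 0,"wy": 0,"wz": 0,"claw": 0.03}

```text
clock: 14.47
eef_pos: [0.6156, 0.2854, 0.0151]
ee_rot: [[1.0, 0.013, 0.001], [0.013, -1.0, 0.0], [0.001, -0.0, -1.0]]
contact_force: [-1.5, -0.2, 6.0]
width: 0.0432
grip_force: 30.0
```

Converted, 0.185 m is 0.37, -0.1827 m is -0.3654.

Call:
servo_tool:
  commands:
    - {"dx": 0,"dy": 0,"dz": -0.06,"wx": 0,"wy": 0,"wz": 0,"claw": 0.03}
    - {"dx": 0,"dy": 0,"dz": -0.14,"wx": 0,"wy": 0,"wz": 0,"claw": 0.03}
    - {"dx": 0,"dy": 0,"dz": -0.22,"wx": 0,"wy": 0,"wz": 0,"claw": 0.03}
    - {"dx": -0.04,"dy": 0.04,"dz": -0.24,"wx": 0,"wy": 0,"wz": 0,"claw": 0.03}
    - {"dx": -0.096,"dy": 0.096,"dz": -0.24,"wx": 0,"wy": 0,"wz": 0,"claw": 0.03}
    - {"dx": -0.152,"dy": 0.152,"dz": -0.24,"wx": 0,"wy": 0,"wz": 0,"claw": 0.03}
    - {"dx": -0.208,"dy": 0.208,"dz": -0.24,"wx": 0,"wy": 0,"wz": 0,"claw": 0.03}
    - {"dx": -0.26,"dy": 0.26,"dz": -0.24,"wx": 0,"wy": 0,"wz": 0,"claw": 0.03}
    - {"dx": -0.31,"dy": 0.31,"dz": -0.24,"wx": 0,"wy": 0,"wz": 0,"claw": 0.03}
    - {"dx": -0.35,"dy": 0.35,"dz": -0.24,"wx": 0,"wy": 0,"wz": 0,"claw": 0.03}
    - {"dx": -0.3654,"dy": 0.37,"dz": -0.24,"wx": 0,"wy": 0,"wz": 0,"claw": 0.03}
    - {"dx": -0.3654,"dy": 0.37,"dz": -0.18,"wx": 0,"wy": 0,"wz": 0,"claw": 0.03}
    - {"dx": -0.3654,"dy": 0.37,"dz": -0.12,"wx": 0,"wy": 0,"wz": 0,"claw": 0.03}
    - {"dx": -0.3654,"dy": 0.37,"dz": -0.09,"wx": 0,"wy": 0,"wz": 0,"claw": 0.03}
    - {"dx": -0.3654,"dy": 0.37,"dz": -0.08,"wx": 0,"wy": 0,"wz": 0,"claw": 0.03}
    - {"dx": -0.3654,"dy": 0.37,"dz": -0.08,"wx": 0,"wy": 0,"wz": 0,"claw": 0.03}
    - {"dx": -0.3654,"dy": 0.37,"dz": -0.08,"wx": 0,"wy": 0,"wz": 0,"claw": 0.03}

```text
clock: 15.88
eef_pos: [0.4355, 0.0981, 0.0551]
ee_rot: [[1.0, 0.014, 0.0], [0.014, -1.0, 0.0], [0.0, -0.0, -1.0]]
contact_force: [0.3, -0.5, -0.4]
width: 0.0432
grip_force: 30.0
```

```bash
python3 - <<'E'
from tab import *
s=snap('scene','s3.png'); e=robot.get_state()['eef_pos'];print(e)
zr=e[2]-.0151
print('red',*fit([s],cyl,(.044,0,.01),(.435,.098,0),M['red'],zr+.014,False))
print('blue',*fit([s],cyl,(.044,0,.01),(.435,.098,0),M['blue'],.014,False))
x,y,w,h=330,110,50,60
im=ov(s,9,x,y,w,h,[(cyl,(.4353,.0981,0,.044,0,.024,zr)),(cyl,(.4353,.0981,0,.044,0,.024,0))]); cv2.imwrite('pics/red3.png',np.clip(im*1.5,0,255).astype(np.uint8))
E
```

```text
[0.4358769  0.09822447 0.055551  ]
red [0.4333 0.0996 5.7334] [0.733]
blue [ 0.4367  0.0965 11.7843] [0.75]
```

View pics/red3.png

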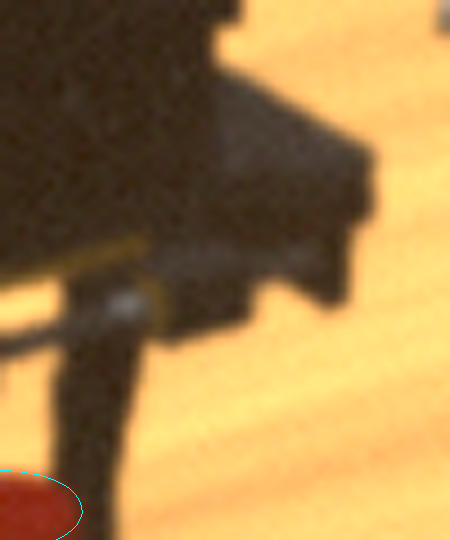

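```bash
python3 - <<'E'
from tab import *
s=snap('scene'); zr=.0405
c=w2p(s,[(.435,.098,.03)])[0].astype(int);x,y=c-[25,25]
A=[(cyl,(.4355,.0981,0,.044,0,.024,zr)),(cyl,(.4355,.0981,0,.044,0,.024,0))]
im=np.hstack([ov(s,8,x,y,50,50,A),ov(s,8,x,y,50,50,[])]); cv2.imwrite('pics/red4.png',np.clip(im*1.5,0,255).astype(np.uint8))
E
```

```text
(no output)
```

View pics/red4.png

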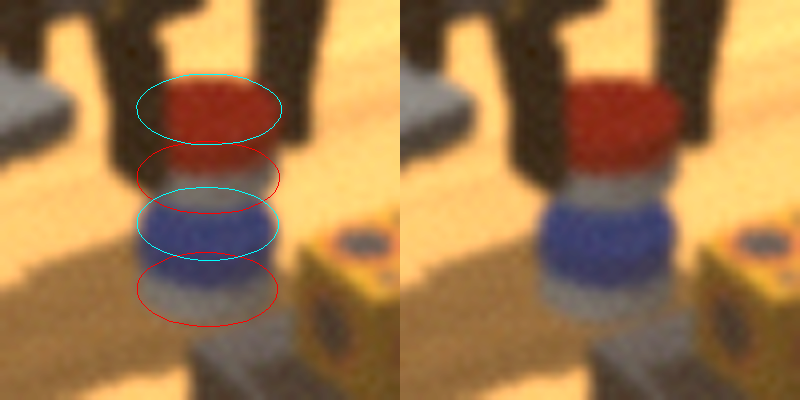

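Converted, 0.0165 m is 0.033, 0.016 m is 0.032.

Call:
servo_tool:
  commands:
    - {"dx": 0,"dy": 0,"dz": 0.02,"wx": 0,"wy": 0,"wz": 0,"claw": 0.03}
    - {"dx": 0,"dy": 0,"dz": 0.028,"wx": 0,"wy": 0,"wz": 0,"claw": 0.03}
    - {"dx": 0,"dy": 0,"dz": 0.032,"wx": 0,"wy": 0,"wz": 0,"claw": 0.03}
    - {"dx": 0,"dy": 0,"dz": 0.033,"wx": 0,"wy": 0,"wz": 0,"claw": 0.03}
    - {"dx": 0,"dy": 0,"dz": 0.033,"wx": 0,"wy": 0,"wz": 0,"claw": 0.03}
    - {"dx": 0,"dy": 0,"dz": 0.033,"wx": 0,"wy": 0,"wz": 0,"claw": 0.03}

```text
clock: 16.48
eef_pos: [0.4352, 0.0978, 0.0389]
ee_rot: [[1.0, 0.013, -0.0], [0.013, -1.0, -0.001], [-0.0, 0.001, -1.0]]
contact_force: [-6.2, -2.2, 15.7]
width: 0.043
grip_force: 30.0
```

Converted, 0.373 m is 0.746, 0.16 m is 0.32.

Call:
servo_tool:
  commands:
    - {"dx": 0,"dy": 0,"dz": -0.002,"wx": 0,"wy": 0,"wz": 0,"claw": 0.03}
    - {"dx": 0,"dy": 0,"dz": -0.002,"wx": 0,"wy": 0,"wz": 0,"claw": 0.045}
    - {"dx": 0,"dy": 0,"dz": -0.002,"wx": 0,"wy": 0,"wz": 0,"claw": 0.055}
    - {"dx": 0,"dy": 0,"dz": -0.002,"wx": 0,"wy": 0,"wz": 0,"claw": 0.07}
    - {"dx": 0,"dy": 0,"dz": -0.002,"wx": 0,"wy": 0,"wz": 0,"claw": 0.087}
    - {"dx": 0,"dy": 0,"dz": -0.002,"wx": 0,"wy": 0,"wz": 0,"claw": 0.087}
    - {"dx": 0,"dy": 0,"dz": -0.06,"wx": 0,"wy": 0,"wz": 0,"claw": 0.087}
    - {"dx": 0,"dy": 0,"dz": -0.14,"wx": 0,"wy": 0,"wz": 0,"claw": 0.087}
    - {"dx": 0,"dy": 0,"dz": -0.22,"wx": 0,"wy": 0,"wz": 0,"claw": 0.087}
    - {"dx": 0.04,"dy": 0.07,"dz": -0.24,"wx": 0,"wy": 0,"wz": 0,"claw": 0.087}
    - {"dx": 0.08,"dy": 0.14,"dz": -0.24,"wx": 0,"wy": 0,"wz": 0,"claw": 0.087}
    - {"dx": 0.12,"dy": 0.21,"dz": -0.24,"wx": 0,"wy": 0,"wz": 0,"claw": 0.087}
    - {"dx": 0.16,"dy": 0.28,"dz": -0.24,"wx": 0,"wy": 0,"wz": 0,"claw": 0.087}
    - {"dx": 0.2,"dy": 0.35,"dz": -0.24,"wx": 0,"wy": 0,"wz": 0,"claw": 0.087}
    - {"dx": 0.24,"dy": 0.42,"dz": -0.24,"wx": 0,"wy": 0,"wz": 0,"claw": 0.087}
    - {"dx": 0.28,"dy": 0.49,"dz": -0.24,"wx": 0,"wy": 0,"wz": 0,"claw": 0.087}
    - {"dx": 0.32,"dy": 0.56,"dz": -0.24,"wx": 0,"wy": 0,"wz": 0,"claw": 0.087}
    - {"dx": 0.36,"dy": 0.63,"dz": -0.24,"wx": 0,"wy": 0,"wz": 0,"claw": 0.087}
    - {"dx": 0.4,"dy": 0.7,"dz": -0.24,"wx": 0,"wy": 0,"wz": 0,"claw": 0.087}
    - {"dx": 0.4,"dy": 0.746,"dz": -0.24,"wx": 0,"wy": 0,"wz": 0,"claw": 0.087}

```text
clock: 18.15
eef_pos: [0.642, -0.2758, 0.1568]
ee_rot: [[1.0, 0.012, 0.0], [0.012, -1.0, -0.001], [0.0, 0.001, -1.0]]
contact_force: [0.0, 0.7, -1.3]
width: 0.0868
grip_force: 0.0
```

```bash
python3 - <<'E'
from tab import *
robot.snapshot('top');t=snap('top');s=snap('scene')
print('red',*fit([t],cyl,(.044,0,.01),(.435,.098,0),M['red'],.038,False),*fit([s],cyl,(.044,0,.01),(.435,.098,0),M['red'],.038,False))
print('blue',*fit([s],cyl,(.044,0,.01),(.435,.098,0),M['blue'],.014,False))
e=robot.get_state();print(e['eef_pos'])
c=w2p(t,[(.435,.098,.03)])[0].astype(int);x,y=c-[30,40]
it=[(cyl,(.435,.098,0,.044,0,.048)),(box,(.533,.1005,.03,.09,.09,.022))]
a=np.hstack([ov(t,6,x,y,60,60,it),ov(t,6,x,y,60,60,[])])
c=w2p(s,[(.64,-.272,.03)])[0].astype(int);x,y=c-[30,25]
b=np.hstack([ov(s,6,x,y,60,40,[(cyl,(.64,-.272,0,.044,0,.016))]),ov(s,6,x,y,60,40,[])])
cv2.imwrite('pics/st5.png',np.clip(np.vstack([a,b])*1.4,0,255).astype(np.uint8))
E
```

```text
red [0.437  0.0955 3.212 ] [0.841] [0.4323 0.0999 1.8611] [0.846]Traceback (most recent call last):
  File "<stdin>", line 4, in <module>
  File "fit.py", line 19, in fit
    n,l,st,_=cv2.connectedComponentsWithStats(m); m=(l==1+np.argmax(st[1:,4])).astype(np.uint8)
                                                          ~~~~~~~~~^^^^^^^^^^
    return _wrapfunc(a, 'argmax', axis=axis, out=out, **kwds)
    return bound(*args, **kwds)
ValueError: attempt to get argmax of an empty sequence
```

Converted, 0.145 m is 0.29, 0.12 m is 0.24.

Call:
servo_tool:
  commands:
    - {"dx": 0,"dy": 0,"dz": 0.06,"wx": 0,"wy": 0,"wz": 0,"claw": 0.087}
    - {"dx": 0,"dy": 0,"dz": 0.12,"wx": 0,"wy": 0,"wz": 0,"claw": 0.087}
    - {"dx": 0,"dy": 0,"dz": 0.18,"wx": 0,"wy": 0,"wz": 0,"claw": 0.087}
    - {"dx": 0,"dy": 0,"dz": 0.24,"wx": 0,"wy": 0,"wz": 0,"claw": 0.087}
    - {"dx": 0,"dy": 0,"dz": 0.276,"wx": 0,"wy": 0,"wz": 0,"claw": 0.087}
    - {"dx": 0,"dy": 0,"dz": 0.29,"wx": 0,"wy": 0,"wz": 0,"claw": 0.07}
    - {"dx": 0,"dy": 0,"dz": 0.29,"wx": 0,"wy": 0,"wz": 0,"claw": 0.06}
    - {"dx": 0,"dy": 0,"dz": 0.29,"wx": 0,"wy": 0,"wz": 0,"claw": 0.053}
    - {"dx": 0,"dy": 0,"dz": 0.29,"wx": 0,"wy": 0,"wz": 0,"claw": 0.049}
    - {"dx": 0,"dy": 0,"dz": 0.29,"wx": 0,"wy": 0,"wz": 0,"claw": 0.047}
    - {"dx": 0,"dy": 0,"dz": 0.29,"wx": 0,"wy": 0,"wz": 0,"claw": 0.045}
    - {"dx": 0,"dy": 0,"dz": 0.29,"wx": 0,"wy": 0,"wz": 0,"claw": 0.043}
    - {"dx": 0,"dy": 0,"dz": 0.29,"wx": 0,"wy": 0,"wz": 0,"claw": 0.03}
    - {"dx": 0,"dy": 0,"dz": 0.29,"wx": 0,"wy": 0,"wz": 0,"claw": 0.03}
    - {"dx": 0,"dy": 0,"dz": 0.29,"wx": 0,"wy": 0,"wz": 0,"claw": 0.03}
    - {"dx": 0,"dy": 0,"dz": 0.29,"wx": 0,"wy": 0,"wz": 0,"claw": 0.03}

```text
clock: 19.63
eef_pos: [0.6404, -0.2725, 0.0136]
ee_rot: [[1.0, 0.013, 0.001], [0.013, -1.0, -0.0], [0.001, 0.0, -1.0]]
contact_force: [-1.5, 0.2, 5.8]
width: 0.043
grip_force: 30.0
```

Converted, -0.165 m is -0.33, -0.0083 m is -0.0166.

Call:
servo_tool:
  commands:
    - {"dx": 0,"dy": 0,"dz": -0.04,"wx": 0,"wy": 0,"wz": 0,"claw": 0.03}
    - {"dx": 0,"dy": 0,"dz": -0.08,"wx": 0,"wy": 0,"wz": 0,"claw": 0.03}
    - {"dx": 0,"dy": 0,"dz": -0.12,"wx": 0,"wy": 0,"wz": 0,"claw": 0.03}
    - {"dx": -0.004,"dy": -0.05,"dz": -0.12,"wx": 0,"wy": 0,"wz": 0,"claw": 0.03}
    - {"dx": -0.008,"dy": -0.11,"dz": -0.12,"wx": 0,"wy": 0,"wz": 0,"claw": 0.03}
    - {"dx": -0.012,"dy": -0.17,"dz": -0.12,"wx": 0,"wy": 0,"wz": 0,"claw": 0.03}
    - {"dx": -0.016,"dy": -0.23,"dz": -0.12,"wx": 0,"wy": 0,"wz": 0,"claw": 0.03}
    - {"dx": -0.0166,"dy": -0.28,"dz": -0.12,"wx": 0,"wy": 0,"wz": 0,"claw": 0.03}
    - {"dx": -0.0166,"dy": -0.314,"dz": -0.12,"wx": 0,"wy": 0,"wz": 0,"claw": 0.03}
    - {"dx": -0.0166,"dy": -0.33,"dz": -0.12,"wx": 0,"wy": 0,"wz": 0,"claw": 0.03}
    - {"dx": -0.0166,"dy": -0.33,"dz": -0.09,"wx": 0,"wy": 0,"wz": 0,"claw": 0.03}
    - {"dx": -0.0166,"dy": -0.33,"dz": -0.06,"wx": 0,"wy": 0,"wz": 0,"claw": 0.03}
    - {"dx": -0.0166,"dy": -0.33,"dz": -0.03,"wx": 0,"wy": 0,"wz": 0,"claw": 0.03}
    - {"dx": -0.0166,"dy": -0.33,"dz": -0.012,"wx": 0,"wy": 0,"wz": 0,"claw": 0.03}
    - {"dx": -0.0166,"dy": -0.33,"dz": -0.004,"wx": 0,"wy": 0,"wz": 0,"claw": 0.03}
    - {"dx": -0.0166,"dy": -0.33,"dz": 0,"wx": 0,"wy": 0,"wz": 0,"claw": 0.03}
    - {"dx": -0.0166,"dy": -0.33,"dz": 0,"wx": 0,"wy": 0,"wz": 0,"claw": 0.03}
    - {"dx": -0.0166,"dy": -0.33,"dz": 0.001,"wx": 0,"wy": 0,"wz": 0,"claw": 0.03}

```text
clock: 21.13
eef_pos: [0.6298, -0.1083, 0.0136]
ee_rot: [[1.0, 0.013, 0.0], [0.013, -1.0, -0.001], [0.0, 0.001, -1.0]]
contact_force: [-5.1, -0.8, 11.3]
width: 0.043
grip_force: 30.0
```

Release, rise, and swing off to the right so the cameras see everything.

Call:
servo_tool:
  commands:
    - {"dx": 0,"dy": 0,"dz": -0.001,"wx": 0,"wy": 0,"wz": 0,"claw": 0.03}
    - {"dx": 0,"dy": 0,"dz": -0.001,"wx": 0,"wy": 0,"wz": 0,"claw": 0.045}
    - {"dx": 0,"dy": 0,"dz": -0.001,"wx": 0,"wy": 0,"wz": 0,"claw": 0.055}
    - {"dx": 0,"dy": 0,"dz": -0.001,"wx": 0,"wy": 0,"wz": 0,"claw": 0.07}
    - {"dx": 0,"dy": 0,"dz": -0.001,"wx": 0,"wy": 0,"wz": 0,"claw": 0.087}
    - {"dx": 0,"dy": 0,"dz": -0.001,"wx": 0,"wy": 0,"wz": 0,"claw": 0.087}
    - {"dx": 0,"dy": 0,"dz": -0.06,"wx": 0,"wy": 0,"wz": 0,"claw": 0.087}
    - {"dx": 0,"dy": 0,"dz": -0.12,"wx": 0,"wy": 0,"wz": 0,"claw": 0.087}
    - {"dx": 0,"dy": 0,"dz": -0.2,"wx": 0,"wy": 0,"wz": 0,"claw": 0.087}
    - {"dx": 0,"dy": 0,"dz": -0.28,"wx": 0,"wy": 0,"wz": 0,"claw": 0.087}
    - {"dx": 0,"dy": 0.07,"dz": -0.32,"wx": 0,"wy": 0,"wz": 0,"claw": 0.087}
    - {"dx": 0,"dy": 0.14,"dz": -0.36,"wx": 0,"wy": 0,"wz": 0,"claw": 0.087}
    - {"dx": 0,"dy": 0.21,"dz": -0.4,"wx": 0,"wy": 0,"wz": 0,"claw": 0.087}
    - {"dx": -0.04,"dy": 0.28,"dz": -0.4,"wx": 0,"wy": 0,"wz": 0,"claw": 0.087}
    - {"dx": -0.08,"dy": 0.35,"dz": -0.4,"wx": 0,"wy": 0,"wz": 0,"claw": 0.087}
    - {"dx": -0.12,"dy": 0.42,"dz": -0.4,"wx": 0,"wy": 0,"wz": 0,"claw": 0.087}
    - {"dx": -0.16,"dy": 0.49,"dz": -0.4,"wx": 0,"wy": 0,"wz": 0,"claw": 0.087}
    - {"dx": -0.2,"dy": 0.56,"dz": -0.4,"wx": 0,"wy": 0,"wz": 0,"claw": 0.087}
    - {"dx": -0.26,"dy": 0.62,"dz": -0.4,"wx": 0,"wy": 0,"wz": 0,"claw": 0.087}
    - {"dx": -0.32,"dy": 0.68,"dz": -0.4,"wx": 0,"wy": 0,"wz": 0,"claw": 0.087}

```text
clock: 22.8
eef_pos: [0.474, -0.4499, 0.2124]
ee_rot: [[1.0, 0.014, 0.0], [0.014, -1.0, 0.0], [0.0, -0.0, -1.0]]
contact_force: [1.0, -1.2, 0.4]
width: 0.0872
grip_force: 0.0
```

Converted, -0.25 m is -0.5, -0.21 m is -0.42.

Call:
servo_tool:
  commands:
    - {"dx": -0.06,"dy": 0.06,"dz": 0,"wx": 0,"wy": 0,"wz": 0,"claw": 0.087}
    - {"dx": -0.12,"dy": 0.12,"dz": 0,"wx": 0,"wy": 0,"wz": 0,"claw": 0.087}
    - {"dx": -0.18,"dy": 0.18,"dz": 0,"wx": 0,"wy": 0,"wz": 0,"claw": 0.087}
    - {"dx": -0.24,"dy": 0.24,"dz": 0,"wx": 0,"wy": 0,"wz": 0,"claw": 0.087}
    - {"dx": -0.3,"dy": 0.3,"dz": 0,"wx": 0,"wy": 0,"wz": 0,"claw": 0.087}
    - {"dx": -0.36,"dy": 0.32,"dz": 0,"wx": 0,"wy": 0,"wz": 0,"claw": 0.087}
    - {"dx": -0.42,"dy": 0.32,"dz": 0,"wx": 0,"wy": 0,"wz": 0,"claw": 0.087}
    - {"dx": -0.5,"dy": 0.32,"dz": 0,"wx": 0,"wy": 0,"wz": 0,"claw": 0.087}
    - {"dx": -0.5,"dy": 0.32,"dz": 0,"wx": 0,"wy": 0,"wz": 0,"claw": 0.087}

```text
clock: 23.55
eef_pos: [0.2171, -0.614, 0.2128]
ee_rot: [[1.0, 0.003, -0.005], [0.003, -1.0, -0.001], [-0.005, 0.001, -1.0]]
contact_force: [-1.7, -0.3, -0.3]
width: 0.0871
grip_force: 0.0
```

```bash
python3 - <<'E'
from tab import *
t=snap('top','t6.png');s=snap('scene','s6.png');print(robot.get_state()['eef_pos'])
R=[('blk',(box,(.532,.1005,.015,.09,.09,.022))),('bur',(box,(.559,-.119,.157,.04,.08,.03))),('dome',(box,(.532,.1005,.015,.04,.04,.04,.022))),('cone',(cyl,(.630,-.1077,0,.044,0,.016))),('tin',(cyl,(.435,.098,0,.044,0,.048)))]
it=[r[1] for r in R]
def pan(sh,p,w,h,k):
    x,y=w2p(sh,[p])[0].astype(int)-[w//2,h//2]; return np.vstack([ov(sh,k,x,y,w,h,it),ov(sh,k,x,y,w,h,[])])
f=lambda im:np.clip(im*1.5,0,255).astype(np.uint8)
cv2.imwrite('pics/fin_t.png',f(np.hstack([pan(t,(.485,.1,.02),64,74,4),pan(t,(.585,-.115,.02),64,74,4),])))
cv2.imwrite('pics/fin_s.png',f(np.hstack([pan(s,(.485,.1,.02),90,74,4),pan(s,(.585,-.115,.02),90,74,4)])))
for nm,z0 in [('red',.038),('blue',.014)]:
    for q in([t],[s]):
        try: print(nm,*fit(q,cyl,(.044,0,.01),(.435,.098,0),M[nm],z0,False))
        except Exception as e: print(nm,'x')
E
cd pics; python3 -c "
import cv2,numpy as np
a=cv2.imread('fin_t.png');b=cv2.imread('fin_s.png');print(a.shape,b.shape)"
```

```text
[ 0.22494106 -0.61249173  0.21282812]
red [0.4362 0.0957 4.725 ] [0.865]
red [  0.433    0.0998 -10.3179] [0.86]
blue x
blue x
(592, 512, 3) (592, 720, 3)
```

View pics/fin_t.png

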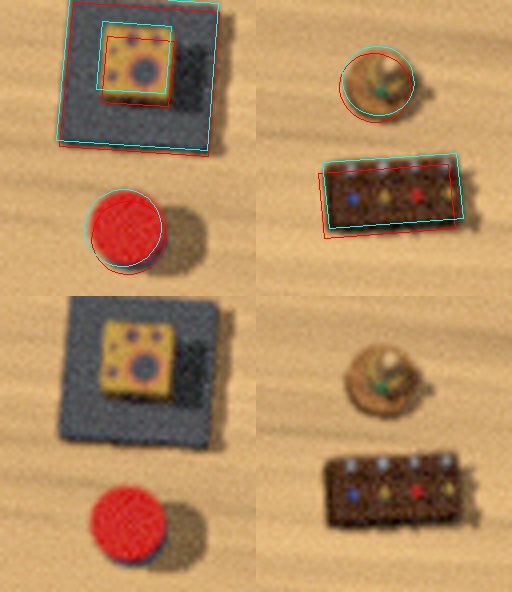

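View pics/fin_s.png

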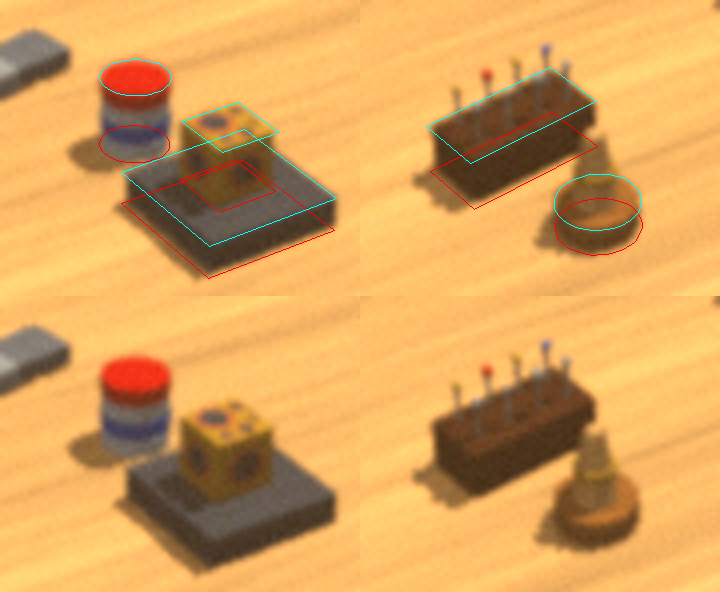

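```bash
python3 -c "
from plant import robot
print(robot.close_job())"
```

```text
the job is handed in; nothing more can be done
None
```

The job is handed in at about 24 s on the clock. The doming block is on the steel block, about 2 mm off centre and squared to within what the pictures show. The red tin is on the blue tin in front of the steel block and the ring cone stands behind the bur stand, each placed for a 30 mm gap (good to about 2 mm by the pictures). The arm is clear of everything. I never went near the yellow tin or the tape roll, but I did not re-measure them at the end.

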